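# Gauge a standoff, bring its bin to the front and hold the carousel

## Robot

A 6-joint arm with a two-finger parallel gripper is mounted at the origin on the work surface. World frame = base frame: x ahead of the robot, y to its left, z up, the work surface at z = 0. Lengths are in mm, angles in rad, forces in N, time in s.
With the tool pointing down it reaches from about 250 to 775 mm from the base axis. Payload 4 kg.
Tool frame: the origin (TCP) lies between the finger pads; the fingertips stand 22 mm ahead of it and the grasp point (between the pads) lies 3 mm ahead of it; z points along the fingers, y is the direction in which the jaws open and shut (so a half turn about z gives the same grasp; the last joint's range is limited). The gripper opens to 94 mm and grips with 3 to 60 N. Pads are 16 mm wide; open, the fingers measure 119 mm over their backs; the gripper's body (75 mm by 177 mm) begins 78 mm behind the grasp point.
Start: joints at [1.015, 0.087, 1.371, -0, 1.684, -0.103], TCP at [240.628, 494.587, 227.506] pointing down, gripper open.
Joint ranges: [-3.1, 3.1], [-0.76, 2.03], [0.27, 2.55], [-1.08, 4.22], [0.17, 2.65], [-2.57, 2.57]. Speed limits (rad/s): [2.79, 2.79, 3.14, 3.14, 3.14, 3.14].

## Interface

Orientations are given as a rotation vector (axis times angle).
In Python, from plant import bot gives the robot as it stands. Calls block until the motion is done:
- bot.move_pose(position, orientation): joint-space move of the TCP to a pose.
- bot.move_straight(position, ori=None, feed=150, until_force=None): straight line of the TCP; ori=None keeps the orientation; feed is the mean speed in mm/s. With until_force (N) it stops when the force on the tool has changed by that much, and returns True; else False.
- bot.goto_joints(angles): joint-space move.
- bot.grip(opening, grasp_force=None): finger opening in mm; grasp_force is the grip in N (None keeps the last); returns when the fingers have stopped.
- bot.hold(seconds).
- bot.ik(position, orientation): joint angles nearest the present ones, or None.
- bot.camera(name): name is "side" or "top"; returns the picture (420x560x3 uint8, red, green, blue); there is no depth.
- bot.camera_model(name): a dict with "vertical_fov" (degrees; the focal length in pixels is half the picture's height over the tangent of half this angle, whatever the lens; pixels are square), "cx", "cy" (the principal point, pixels), "view" (4x4, takes a point from world to camera coordinates). Camera axes: x right, y up, looking along -z (the intrinsics and any distortion apply to the point x, -y, -z); pixel columns grow to the right and rows downward; lengths in mm; the calibration is good to about 2 mm. A picture is of the moment at which its call begins. camera_model takes no time and is no camera call.
A pose or a line that the arm cannot do raises bot.IKError and nothing moves.
- bot.job_done(): hands the job in, once; it reports no verdict.
Readings, each from a call of its own:
- bot.read_t(): time.
- bot.read_joint_pos(): joint angles.
- bot.read_qvel(): joint speeds.
- bot.read_effort(): joint torques, N m.
- bot.read_eef_pos(): TCP position.
- bot.read_tool_rot(): TCP orientation.
- bot.read_contact_force(): force on the tool from outside, world axes, zero at the start.
- bot.read_torque(): the same for the moment, N m.
- bot.read_finger_gap(): finger opening in mm.
Only numpy, scipy, OpenCV 4.12 (cv2) and the standard library are available. Lean on these libraries where they do the work, as an engineer would, in place of code of your own. Each camera call takes 0.05 s, during which the arm holds its last target.

## Task

Press down the knob of the height gauge until its foot rests on the standoff beneath it, keep it there a moment to read the height, and let it spring back up. Then turn the desk carousel so that this standoff's bin faces squarely front, over the tongue of the carousel's base: the low square bin if it is the short standoff (25 mm), the tall square bin if it is the long one (45 mm). Finish while gripping the carousel by the upright fin handle on top, holding it still with the bin at the front; leave both standoffs and everything else on the desk where they are.

Things in the scene. Friction and masses are not known exactly. Their poses are not given: they have to be found in the camera images.
- plunger (a joint): Height gauge's sprung plunger, slides straight down. 0 m = fully up, foot underside 70 mm above the anvil; grows as it is pressed (max 0.062). Height of the part under the foot = 70 mm minus the reading when the foot rests on it (reads about 0.045 on the short standoff, 0.025 on the long). The spring pushes back about 1 N at the top and 3.6 N at 0.045 m and returns it to 0 when let go.
- plunger_top (a point): Centre of the flat top of the gauge's black round knob (36 mm across, 16 mm high, on a 10 mm steel rod); 190 mm above the desk when up. The gauge's aluminium arm below it has its top 125 mm above the desk (32 mm wide, running from the rod to the column, whose axis is 85 mm away on the far side); nothing of the gauge is higher.
- foot (a point): Steel foot of the gauge, a disc 28 mm across and 8 mm thick at the lower end of the rod, moving with the plunger; this point is the centre of its underside.
- anvil (a point): Point on the gauge's 6 mm thick base plate (155 x 190 mm) straight under the foot, where the standoff to be gauged stands; 6 mm above the desk. The plate has a parking place for the other standoff, 90 mm to the side along the point's +y axis.
- short_standoff: Loose plain aluminium cylinder, 26 mm diameter, 25 mm high; origin at the centre of its underside. Stands either under the gauge's foot or on the parking place.
- long_standoff: Loose plain aluminium cylinder, 26 mm diameter, 45 mm high; origin at the centre of its underside. Stands in whichever of the two places the short one does not.
- turntable (a joint): Angle of the carousel's turntable on its base (rad), positive anticlockwise seen from above; moves stiffly (friction 0.08 N m), stays where it is left, stops only at +-6.28. At +pi/2 the tall square bin is squarely at the front, at -pi/2 the low square bin.
- handle (a point): Upright aluminium fin on the carousel's axis, 50 mm long (its x), 14 mm thick (its y), 40 mm high (z); this point is its centre, 170 mm above the desk. It turns with the turntable. Seen from it the tall square bin lies to +y, the low square bin to -y, two round cups to +x and -x. It stands on a 16 mm post; the highest bin's rim is 118 mm above the desk. The turntable is 188 mm across.
- tall_bin_front (a point): Point on the turntable just outside the outer face of the tall square bin (50 x 50 mm, 100 mm high, white), 88 mm from the axis.
- low_bin_front (a point): Point on the turntable just outside the outer face of the low square bin (50 x 50 mm, 45 mm high, white), 88 mm from the axis.
- front_mark (a point): Fixed front point of the carousel's base, 88 mm from the axis, where the right bin's front point must come. An aluminium tongue (30 mm wide, with a thin black line) sticks out of the round base here, roughly towards the robot, ending 145 mm from the axis.
- mug: Blue ceramic mug, 80 mm across, 90 mm high, to be left alone; origin at the centre of its underside.
- stapler: Steel stapler, 150 x 36 x 57 mm, to be left alone; origin at the centre of its underside.
- tape_dispenser: Aluminium tape dispenser, 140 x 55 x 91 mm, to be left alone; origin at the centre of its underside.
- pen_cup: Green plastic pen cup, 76 mm across, 100 mm high (170 mm with the pens), to be left alone; origin at the centre of its underside.
- mouse: Black computer mouse, about 85 x 60 x 34 mm, to be left alone; origin on its underside.
- eraser: Eraser in a sleeve, 50 x 20 x 12 mm, to be left alone; origin at the centre of its underside.
There are look-alikes about, which are no part of the job. Leave any green or yellow look-alike of the part that bears plunger alone.

How it is judged:
By the outcome, as a careful person would: the job done as asked, in the order asked, and still so for the second after the job is handed in, while the arm keeps its last pose, push and grip.
It also fails if it takes over 59 s, if anything falls off the work surface, if the arm or the gripper's body presses on something with over 40 N, if the wrist force passes 120 N, or if a joint passes its speed limit or range.

## Working session

There is one attempt and no reset: what is moved stays moved. The work goes in short steps, each a Python script; the robot and the scene stay as the last script left them, time stands still between calls to the robot, and variables do not carry over. Pictures are saved under pics/ and viewed, and the job is handed in when it is done.

```bash
ls; mkdir -p pics
python3 - <<'E'
from plant import bot
import cv2
for n in("side","top"):
    im=bot.camera(n); cv2.imwrite(f"pics/{n}0.png",im[:,:,::-1]); print(n,bot.camera_model(n))
print(bot.read_t(),bot.read_tool_rot())
E
```

```text
pics
side {'vertical_fov': 43.54243787765648, 'cx': 282.82910301932606, 'cy': 207.05305212474508, 'view': array([[-9.66071161e-01, -2.58275452e-01,  5.50555091e-04,
         4.90106552e+02],
       [ 1.63961105e-01, -6.11641511e-01,  7.73958279e-01,
        -2.61018287e+02],
       [-1.99557682e-01,  7.47789043e-01,  6.33236353e-01,
        -1.34470426e+03],
       [ 0.00000000e+00,  0.00000000e+00,  0.00000000e+00,
         1.00000000e+00]])}
top {'vertical_fov': 56.16921995119104, 'cx': 279.25183861160343, 'cy': 213.3089813907181, 'view': array([[-2.35612624e-02, -9.99613570e-01,  1.47505317e-02,
        -8.18515344e+01],
       [ 9.97506650e-01, -2.25246839e-02,  6.68814057e-02,
        -5.30254216e+02],
       [-6.65233096e-02,  1.62895638e-02,  9.97651893e-01,
        -1.05929545e+03],
       [ 0.00000000e+00,  0.00000000e+00,  0.00000000e+00,
         1.00000000e+00]])}
0.1 [-7.05059976e-01 -3.06082902e+00  3.01096084e-03]
```

View pics/side0.png

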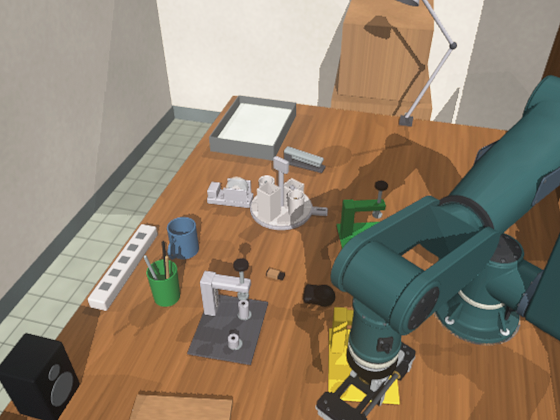

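View pics/top0.png

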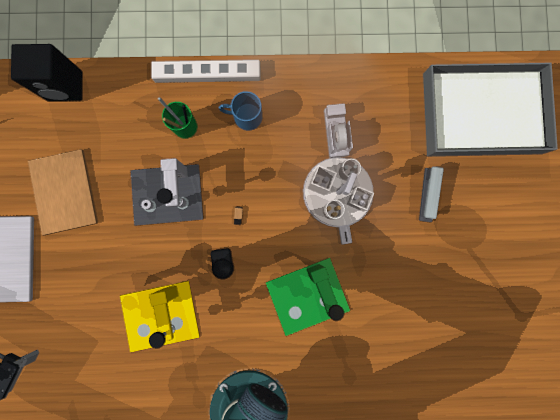

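The real gauge (dark base plate) is near top-view (165,195), and the carousel is near (338,190). The green and yellow ones are look-alikes. I'll zoom in next.

Run:
```python
import cv2,numpy as np
s=cv2.imread("pics/side0.png");t=cv2.imread("pics/top0.png")
def c(im,x,y,w,h,k,n):
    a=cv2.resize(im[y:y+h,x:x+w],None,fx=k,fy=k,interpolation=cv2.INTER_CUBIC);return cv2.imwrite(n,a)
c(s,180,250,100,115,5,"pics/sg.png");c(s,235,145,100,90,6,"pics/sc.png")
c(t,120,150,95,85,6,"pics/tg.png");c(t,295,145,90,105,5.5,"pics/tc.png")
```

```text
(no output)
```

View pics/sg.png

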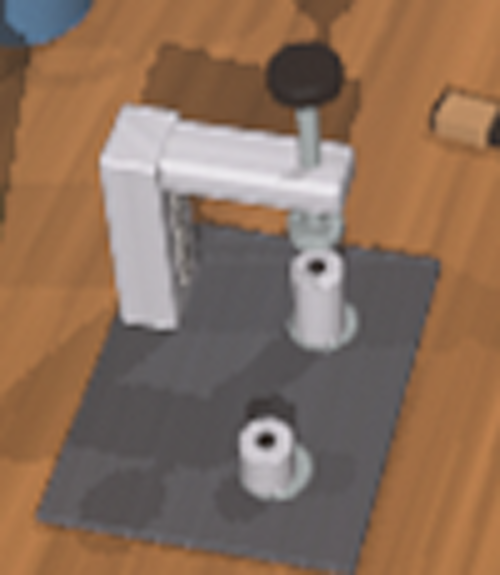

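View pics/sc.png

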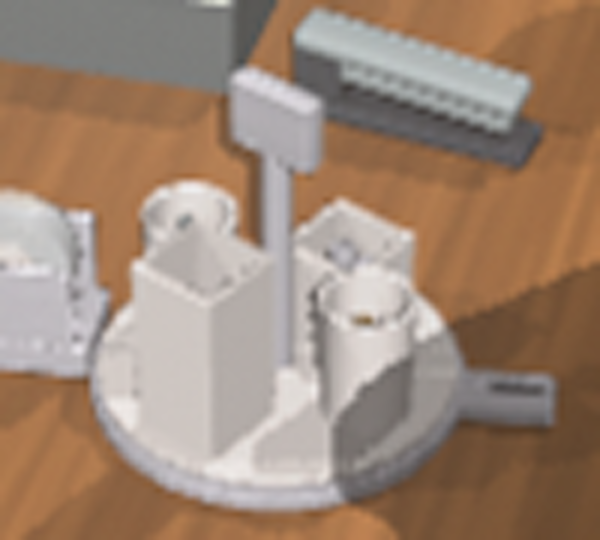

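View pics/tg.png

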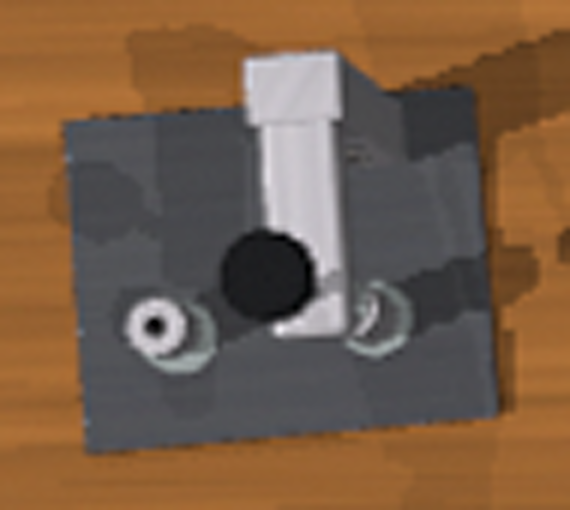

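View pics/tc.png

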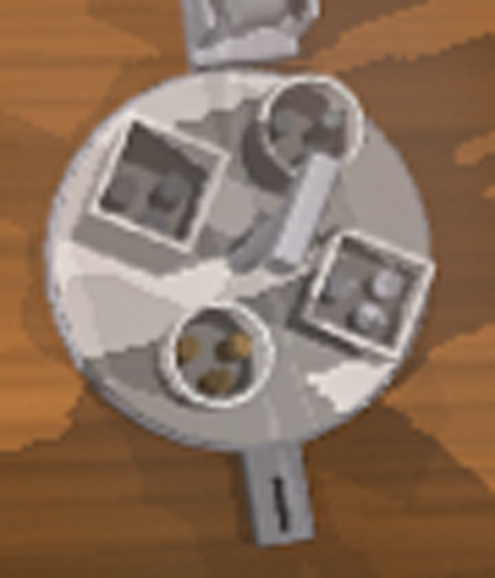

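```bash
cat > h.py <<'E'
import numpy as np, cv2
from plant import bot
def cam(n):
    m=bot.camera_model(n); f=210/np.tan(np.radians(m['vertical_fov'])/2); return m,f
def ray(n,u,v):
    m,f=cam(n); V=m['view']; d=np.array([(u-m['cx'])/f,-(v-m['cy'])/f,-1.])
    R=V[:3,:3]; return -R.T@V[:3,3], R.T@d
def atz(n,u,v,z):
    o,d=ray(n,u,v); return (o+d*(z-o[2])/d[2]).round(1)
def proj(n,p):
    m,f=cam(n); q=m['view']@np.r_[p,1]; return np.array([m['cx']-f*q[0]/q[2],m['cy']+f*q[1]/q[2]]).round(1)
def cr(u,v,k,x,y): return (u+.5)/k-.5+x,(v+.5)/k-.5+y
E
python3 - <<'E'
from h import *
print({k for k in bot.camera_model('top')})
tg=lambda u,v:("top",*cr(u,v,6,120,150)); tc=lambda u,v:("top",*cr(u,v,5.5,295,145))
sg=lambda u,v:("side",*cr(u,v,5,180,250)); sc=lambda u,v:("side",*cr(u,v,6,235,145))
print("knob",atz(*tg(267,274),190),atz(*sg(305,70),190))
print("anvil ring",atz(*tg(378,318),6)," park top",atz(*tg(155,325),31),atz(*sg(267,437),31))
print("plate corners",[atz(*tg(*p),6) for p in((65,122),(470,88),(497,412),(88,452))],[atz(*sg(*p),6) for p in((440,262),(355,570),(38,518))])
print("long top",atz(*sg(317,265),51))
print("fin top",atz(*tc(303,210),190),"ends",atz(*tc(321,158),190),atz(*tc(285,265),190),"side",atz(*sc(278,88),190))
print("tongue",atz(*tc(280,540),10),"line",atz(*tc(280,503),10),"side tongue end",atz(*sc(553,390),10))
print("disc",[atz(*tc(*p),18) for p in((47,255),(432,245),(240,72),(240,452))],[atz(*sc(*p),18) for p in((92,375),(463,375))])
print("base origin",proj('top',(0,0,100)),proj('side',(0,0,0)))
E
```

```text
{'cy', 'cx', 'vertical_fov', 'view'}
knob [564.3 172.4 190. ] [560.6 175.8 190. ]
anvil ring [564.8 172.3   6. ]  park top [561.4 266.4  31. ] [558.6 263.2  31. ]
plate corners [array([659. , 315.8,   6. ]), array([671., 129.,   6.]), array([520.2, 118.1,   6. ]), array([506.1, 305.1,   6. ])] [array([516.1, 119.2,   6. ]), array([502.5, 305.8,   6. ]), array([654.9, 317.3,   6. ])]
long top [562.6 173.3  51. ]
fin top [ 584.1 -256.3  190. ] ends [ 606.  -264.7  190. ] [ 560.9 -247.8  190. ] side [ 582.2 -258.2  190. ]
tongue [ 443.4 -274.6   10. ] line [ 461.9 -275.3   10. ] side tongue end [ 441.3 -282.9   10. ]
disc [array([ 588.4, -161.2,   18. ]), array([ 589.3, -354.8,   18. ]), array([ 679. , -261.1,   18. ]), array([ 487.7, -254.7,   18. ])] [array([ 673. , -223.4,   18. ]), array([ 487.3, -273.2,   18. ])]
base origin [246.3 428. ] [474.5 309.1]
```

The pinhole model agrees between views to about 3 mm. The knob is at about (563, 173.5), the carousel axis at about (583, -257), and the front direction is about -172°. The standoff under the foot looks like the long one, which I'll confirm by pressing.

```bash
cat >> h.py <<'E'
from scipy.spatial.transform import Rotation as Ro
def down(yaw): return (Ro.from_euler('z',yaw,degrees=True)*Ro.from_euler('x',180,degrees=True)).as_rotvec()
def save(n,f): cv2.imwrite(f"pics/{f}.png",bot.camera(n)[:,:,::-1])
def st(): print(round(bot.read_t(),2),np.round(bot.read_eef_pos(),1),np.round(bot.read_contact_force(),2),round(bot.read_finger_gap(),1),np.round(np.degrees(bot.read_joint_pos()),1))
E
python3 - <<'E'
from h import *
bot.grip(0)
bot.move_pose([563,173.5,250],down(90)); st()
bot.move_straight([563,173.5,219],feed=80); st()
save('side','s1');save('top','t1'); st()
E
python3 -c "
import cv2
for n,b in(('s1',(180,200,140,140)),('t1',(110,130,140,120))):
    x,y,w,h=b;cv2.imwrite(f'pics/{n}c.png',cv2.resize(cv2.imread(f'pics/{n}.png')[y:y+h,x:x+w],None,fx=4,fy=4,interpolation=2))"
```

```text
3.18 [562.5 174.5 250. ] [ 0.14  0.04 -0.06] 0.6 [11.7  9.8 70.6  0.  99.6 11.6]
3.73 [562.6 173.5 218.2] [ 0.07  1.05 -0.24] 0.2 [11.6 10.1 73.9  0.  96.1 11.6]
3.83 [563.2 173.5 219.4] [-0.67  0.03 -0.46] 0.4 [11.6 10.1 73.8  0.  96.1 11.6]
```

View pics/s1c.png

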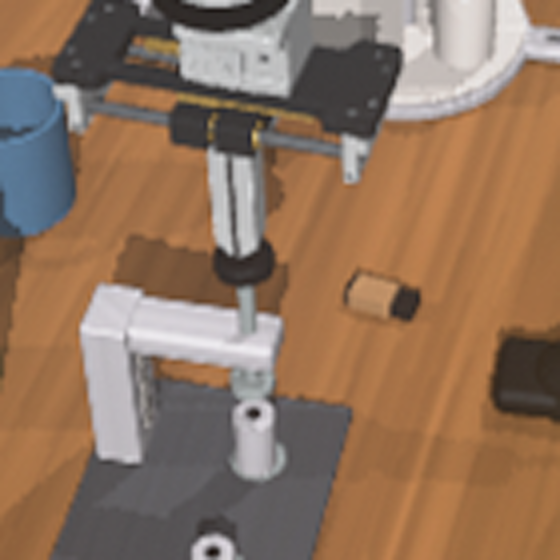

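View pics/t1c.png

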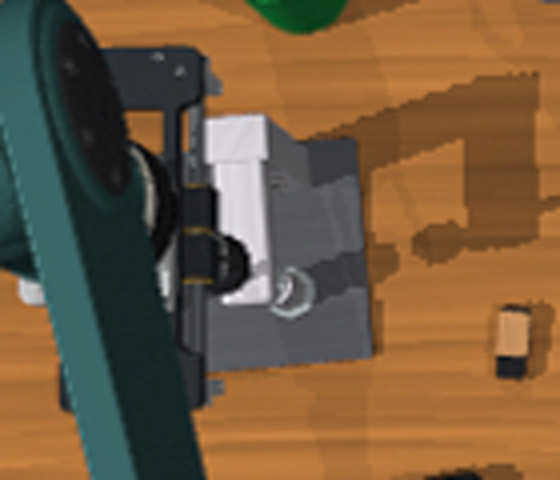

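The side view shows the closed fingertips centred just above the knob, at about crop (240,255). The long-looking standoff is under the foot. I'll press now.

```bash
python3 - <<'E'
from h import *
r=bot.move_straight([563,173.5,140],feed=25,until_force=8); print(r); st()
bot.hold(0.3); st()
save('side','s2'); bot.hold(0.8); st()
E
python3 -c "
import cv2
for n,b in(('s2',(180,220,140,120)),):
    x,y,w,h=b;cv2.imwrite(f'pics/{n}c.png',cv2.resize(cv2.imread(f'pics/{n}.png')[y:y+h,x:x+w],None,fx=5,fy=5,interpolation=2))"
```

```text
True
5.34 [563.  173.5 187.3] [-0.43  0.58  2.28] 0.1 [11.6 10.6 76.8 -0.  92.6 11.6]
5.64 [563.  173.5 187.3] [-0.47  0.33  5.62] 0.3 [11.6 10.6 76.8 -0.  92.6 11.6]
6.49 [563.  173.5 187.2] [ 0.12 -0.26  4.76] 0.6 [11.6 10.6 76.8 -0.  92.6 11.6]
```

View pics/s2c.png

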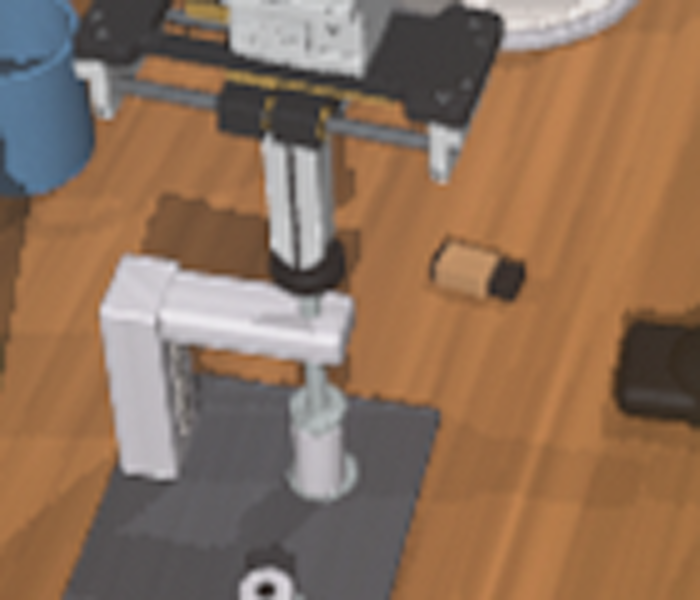

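It stopped with the tip at z≈165.3, so a reading of about 24.7 mm, which means the long standoff. The side view shows the foot at (318,400) on the standoff. I'll press slightly more to be certain of the contact, then let it up.

```bash
python3 - <<'E'
from h import *
r=bot.move_straight([563,173.5,185.5],feed=5,until_force=10); print(r); st()
f=[]
for _ in range(5): bot.hold(0.2); f.append(bot.read_contact_force()[2])
print(np.round(f,1)); st()
bot.move_straight([563,173.5,222],feed=40); bot.move_straight([563,173.5,260],feed=120);st()
bot.grip(45)
c=[583.3,-257.3]
bot.move_pose([*c,250],down(-20.5)); st()
save('side','s3');save('top','t3')
E
python3 -c "
import cv2
for n,b in(('s3',(180,130,170,140)),('t3',(110,130,180,150))):
    x,y,w,h=b;cv2.imwrite(f'pics/{n}c.png',cv2.resize(cv2.imread(f'pics/{n}.png')[y:y+h,x:x+w],None,fx=4,fy=4,interpolation=2))"
```

```text
False
6.92 [563.1 173.5 187.3] [-1.92  0.12  9.37] 0.7 [11.6 10.6 76.8 -0.  92.5 11.6]
[9.  9.4 8.9 9.6 8.8]
7.92 [563.1 173.5 187.2] [-1.74 -0.31  8.8 ] 0.6 [11.6 10.6 76.8 -0.  92.5 11.6]
9.46 [563.1 173.6 260.1] [ 0.5  -0.1   0.61] 0.7 [ 11.6   9.9  69.5   0.  100.7  11.6]
11.88 [ 583.6 -256.4  250.1] [-0.19 -0.18 -0.2 ] 45.0 [-28.8  16.2  63.    0.  100.8  81.6]
```

View pics/s3c.png

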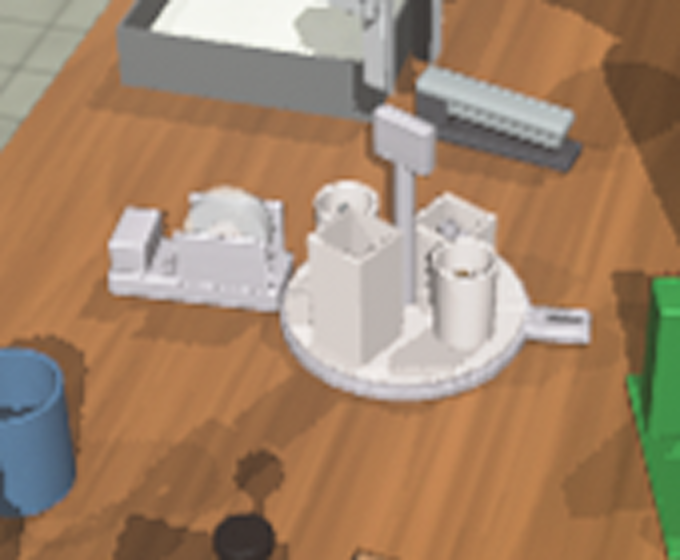

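View pics/t3.png

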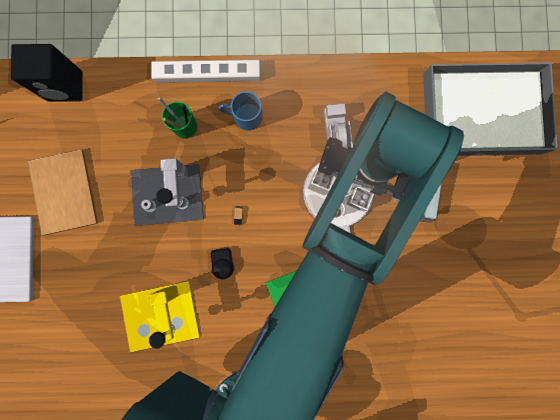

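The push rose to 9 N with no travel, so the foot was firmly on the standoff, and the gauge has sprung back (knob at top-view (165,195)). In the side view the open fingers straddle the fin from above. I'll descend and grasp.

```bash
python3 - <<'E'
from h import *
c=[583.3,-257.3]
r=bot.move_straight([*c,173],feed=60,until_force=6); print(r); st()
if not r:
    bot.grip(5,25); bot.hold(.2); st()
save('side','s4')
E
python3 -c "
import cv2
for n,b in(('s4',(200,100,150,140)),):
    x,y,w,h=b;cv2.imwrite(f'pics/{n}c.png',cv2.resize(cv2.imread(f'pics/{n}.png')[y:y+h,x:x+w],None,fx=4,fy=4,interpolation=2))"
```

```text
False
13.42 [ 583.6 -257.5  173.7] [-0.21 -0.04  0.36] 45.0 [-28.9  17.   70.6   0.   92.3  81.6]
14.22 [ 582.7 -259.   173.1] [-1.25 -5.37 -0.89] 14.2 [-29.   17.   70.6  -0.2  92.3  81.6]
```

View pics/s4c.png

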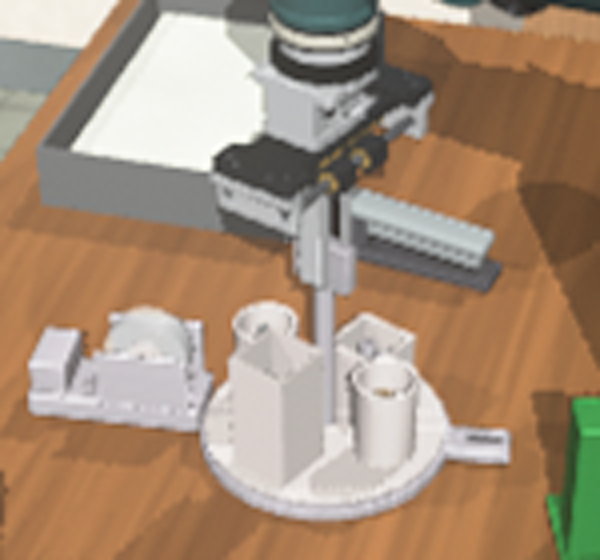

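Gripped, with a gap of 14.2 mm. The side force says the axis is about 1.5 mm further in -y, so I'll re-centre and turn +118°.

```bash
python3 - <<'E'
from h import *
c=[582.5,-259.5,173]
bot.move_straight(c,feed=20); st()
for y in (10,40,70,97.5):
    bot.move_pose(c,down(y)); st()
bot.hold(.3); st(); print(bot.read_torque())
R=Ro.from_rotvec(bot.read_tool_rot()).as_matrix(); print(R.round(3).tolist())
save('side','s5');save('top','t5')
E
python3 -c "
import cv2
for n,b in(('s5',(200,100,150,140)),('t5',(290,140,110,110))):
    x,y,w,h=b;k=4 if n=='s5' else 5;cv2.imwrite(f'pics/{n}c.png',cv2.resize(cv2.imread(f'pics/{n}.png')[y:y+h,x:x+w],None,fx=k,fy=k,interpolation=2))"
```

```text
14.54 [ 582.7 -259.1  173.1] [0.1  0.67 0.07] 14.3 [-29.1  17.   70.6   0.   92.3  81.4]
15.12 [ 582.6 -259.5  173.1] [ 0.83 -0.14  0.77] 13.7 [-29.1  17.1  70.6  -0.   92.3  51. ]
15.68 [ 582.9 -259.8  173.1] [ 1.07 -1.42 -0.11] 13.9 [-29.1  17.1  70.6  -0.   92.3  21. ]
16.25 [ 583.1 -259.9  173.1] [ 3.55 -3.3  -0.4 ] 14.4 [-29.1  17.1  70.6  -0.   92.2  -8.9]
16.78 [ 583.4 -259.9  173.1] [ 5.28 -2.52 -1.51] 14.3 [-29.1  17.1  70.6   0.   92.2 -36.5]
17.08 [ 583.4 -259.9  173.1] [ 3.92 -3.67 -0.55] 13.8 [-29.1  17.1  70.6   0.   92.2 -36.5]
[-0.72886747 -0.70571002  0.07366408]
[[-0.129, 0.992, 0.002], [0.992, 0.129, -0.001], [-0.002, 0.002, -1.0]]
```

View pics/s5c.png

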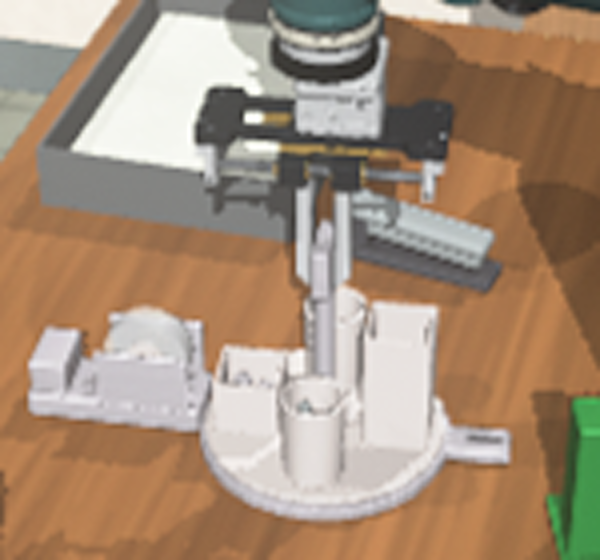

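View pics/t5c.png

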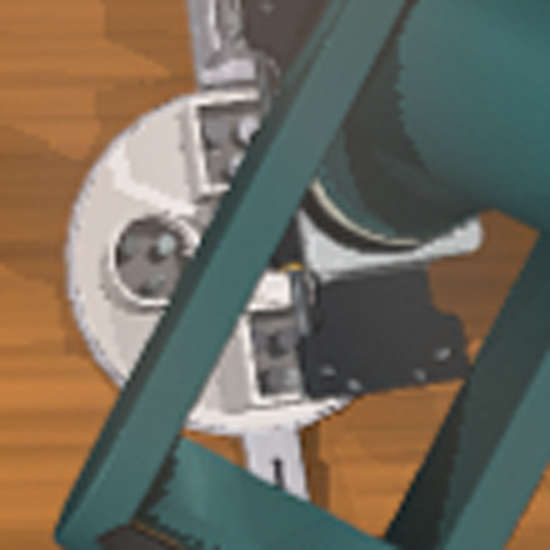

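The tall bin is now close to the tongue. I'll check the alignment more precisely by overlaying the model on the images.

```bash
cat > ov.py <<'E'
from h import *
def ov(n,f,out,box,k,A,phi,psi,zt,zd,zr=118):
    x,y,w,h=box; im=cv2.resize(cv2.imread(f"pics/{f}.png")[y:y+h,x:x+w],None,fx=k,fy=k,interpolation=2)
    def P(l,c,closed):
        q=np.array([(proj_(n,p)+.5-(x,y))*k-.5 for p in l]); cv2.polylines(im,[q.round().astype(int)],closed,c,1,cv2.LINE_AA)
    def proj_(n,p):
        m,fo=cam(n); q=m['view']@np.r_[p,1]; return np.array([m['cx']-fo*q[0]/q[2],m['cy']+fo*q[1]/q[2]])
    def L(a,r,t,z):
        a=np.radians(a); return [A[0]+r*np.cos(a)-t*np.sin(a),A[1]+r*np.sin(a)+t*np.cos(a),z]
    P([L(phi,r,t,zt) for r,t in((95,-15),(145,-15),(145,15),(95,15))],(0,0,255),False)
    P([L(phi,r,0,zt) for r in(95,145)],(0,0,255),False)
    P([L(a,94,0,zd) for a in range(0,360,4)],(255,0,0),True)
    P([L(psi,r,t,zr) for r,t in((36,-25),(86,-25),(86,25),(36,25))],(0,255,0),True)
    P([L(psi,86,25,zr),L(psi,86,25,zd),L(psi,86,-25,zd),L(psi,86,-25,zr)],(0,255,0),False)
    P([L(psi+90,r,t,190) for r,t in((-25,-7),(25,-7),(25,7),(-25,7))],(0,200,255),True)
    cv2.imwrite(f"pics/{out}.png",im)
E
python3 - <<'E'
from ov import *
A=(583.5,-257.8)
ov("top","top0","o1",(298,150,88,100),6,A,187.5,69.5,10,18)
ov("side","side0","o2",(235,145,100,90),8,A,187.5,69.5,10,18)
E
```

```text
(no output)
```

View pics/o1.png

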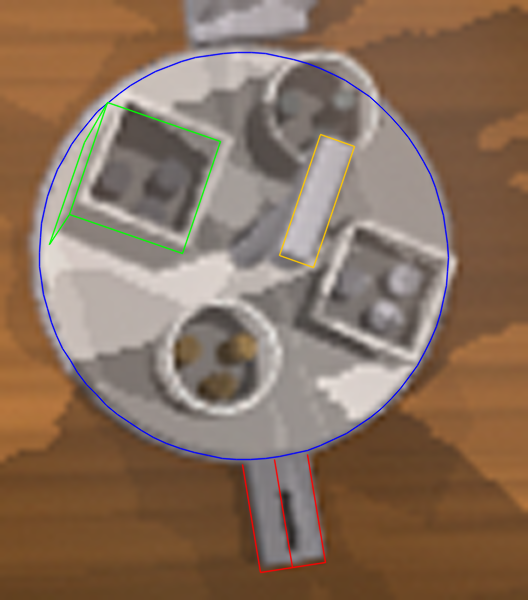

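View pics/o2.png

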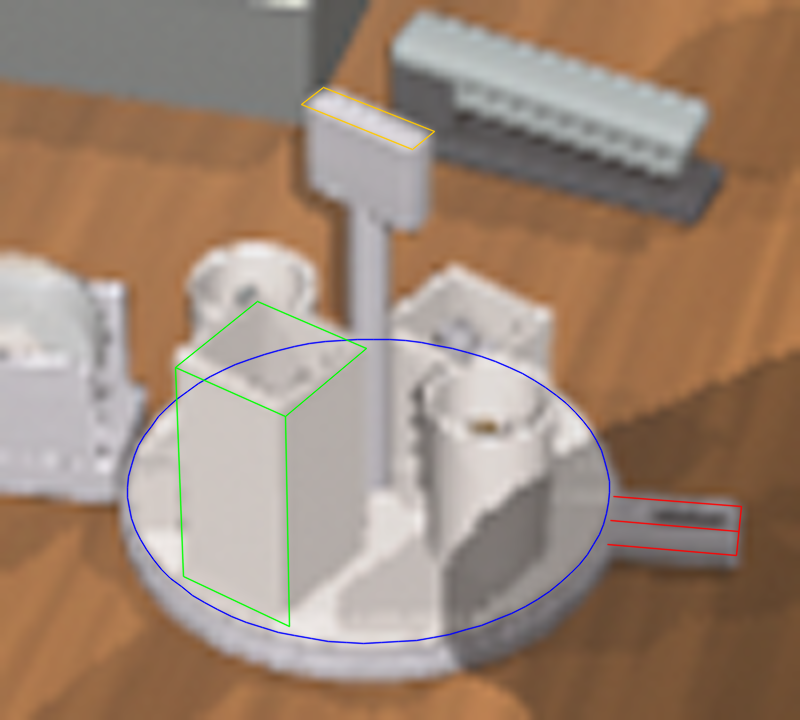

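Run:
```python
from ov import *
A=(583.5,-257.8)
ov("top","t5","o3",(298,150,88,100),6,A,187.5,187.5,10,18)
ov("side","s5","o4",(235,145,100,90),8,A,187.5,187.5,10,18)
```

```text
(no output)
```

View pics/o3.png

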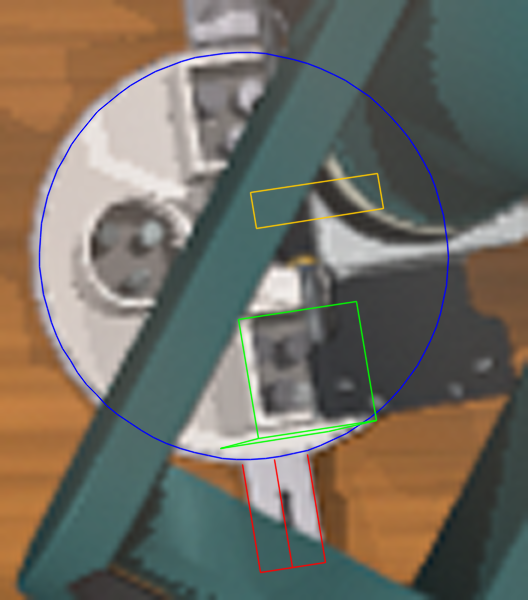

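View pics/o4.png

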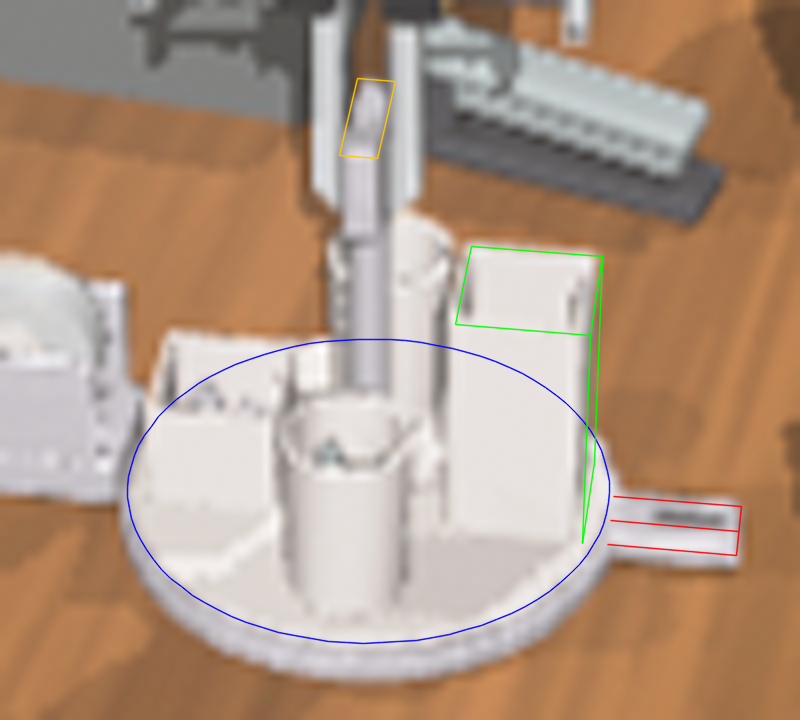

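Run:
```python
import cv2
a=cv2.imread("pics/t5.png")[195:245,330:370]
cv2.imwrite("pics/z5.png",cv2.resize(a,None,fx=12,fy=12,interpolation=cv2.INTER_CUBIC))
a=cv2.imread("pics/top0.png")[215:250,330:360]
cv2.imwrite("pics/z0.png",cv2.resize(a,None,fx=16,fy=16,interpolation=cv2.INTER_CUBIC))
```

```text
(no output)
```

View pics/z5.png

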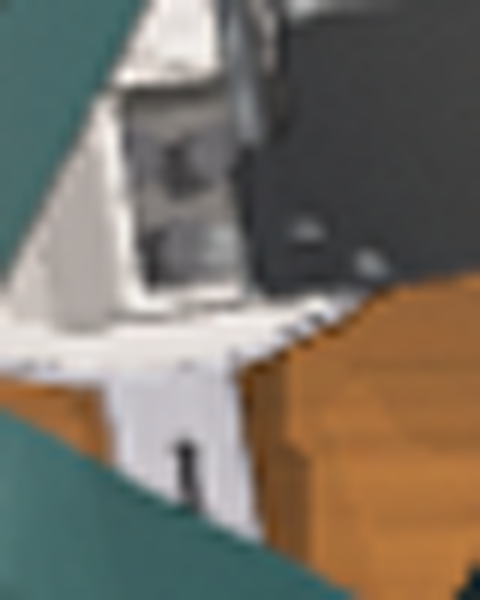

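View pics/z0.png

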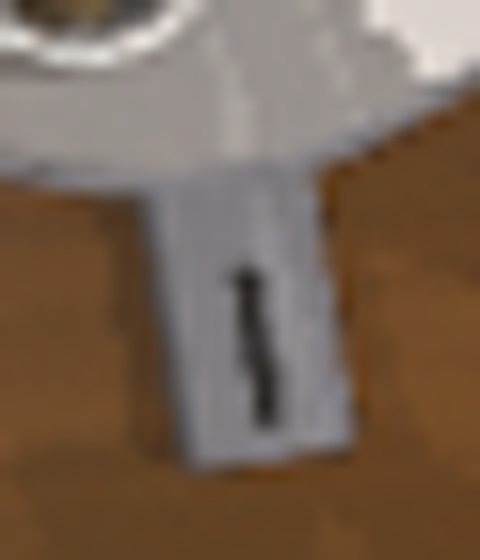

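Run:
```python
import cv2
a=cv2.imread("pics/s5.png")[170:222,282:332]
cv2.imwrite("pics/z6.png",cv2.resize(a,None,fx=11.5,fy=11.5,interpolation=cv2.INTER_CUBIC))
```

```text
(no output)
```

View pics/z6.png

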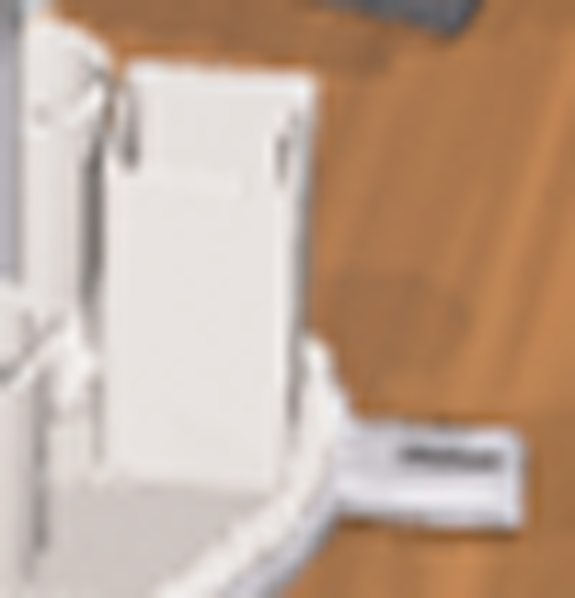

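Run:
```python
from h import *
ps=cr(450,457,11.5,282,170); pt=cr(253,348,16,330,215)
for z in (8,12,16): print(z,atz("side",*ps,z),atz("top",*pt,z))
o1,d1=ray("side",*ps);o2,d2=ray("top",*pt)
s=np.linalg.lstsq(np.c_[d1,-d2],o2-o1,rcond=None)[0];print(o1+d1*s[0],o2+d2*s[1])
# disc centre via contour points in top0 (crop o1 coords) for heights
pts=[(35,255),(455,262),(240,48),(250,461),(60,160),(90,390)]
for z in (15,18,22):
    P=np.array([atz("top",*cr(u,v,6,298,150),z)[:2] for u,v in pts]); B=np.c_[2*P,np.ones(len(P))]
    x=np.linalg.lstsq(B,(P**2).sum(1),rcond=None)[0]; print(z,x[:2],np.sqrt(x[2]+x[:2]@x[:2]))
```

```text
8 [ 460.3 -281.8    8. ] [ 461.3 -275.2    8. ]
12 [ 459.5 -277.    12. ] [ 461.2 -274.4   12. ]
16 [ 458.7 -272.2   16. ] [ 461.2 -273.7   16. ]
[ 459.07340174 -274.47839872   14.13896581] [ 461.22471189 -274.05775961   14.07132725]
15 [ 584.31648004 -259.39265435] 96.15355593686618
18 [ 583.95955376 -258.86702924] 95.89097136689182
22 [ 583.42219669 -258.15742179] 95.51612779532101
```

Estimates: tongue direction about 187.5° (±0.5). The bin sits at about 187.4° by the tool, and about 186.5° by the image edges. I'll nudge it on by about 0.6°, relieve the side load, and look again.

Run:
```python
from h import *
c=[584.2,-260.2,173]
bot.move_straight(c,ori=down(98.2),feed=10); bot.grip(5,30); bot.hold(.4); st(); print(bot.read_torque())
print(np.degrees(np.arctan2(*Ro.from_rotvec(bot.read_tool_rot()).as_matrix()[:2,0][::-1])))
save('side','s7');save('top','t7')
from ov import *
A=(583.8,-258.3)
ov("top","t7","o5",(298,150,88,100),6,A,187.5,187.5,14,20)
ov("side","s7","o6",(235,145,100,90),8,A,187.5,187.5,14,20)
a=cv2.imread("pics/side0.png")[240:370,170:300]; b=cv2.imread("pics/s7.png")[240:370,170:300]
cv2.imwrite("pics/cmp.png",cv2.resize(np.hstack([a,b]),None,fx=3,fy=3))
```

```text
18.13 [ 583.5 -260.   173.1] [-5.52  1.    3.62] 14.2 [-29.1  17.3  70.3  -0.   92.5 -37.3]
[-0.13816741  0.79442701 -0.04102488]
98.19229774233325
```

View pics/o5.png

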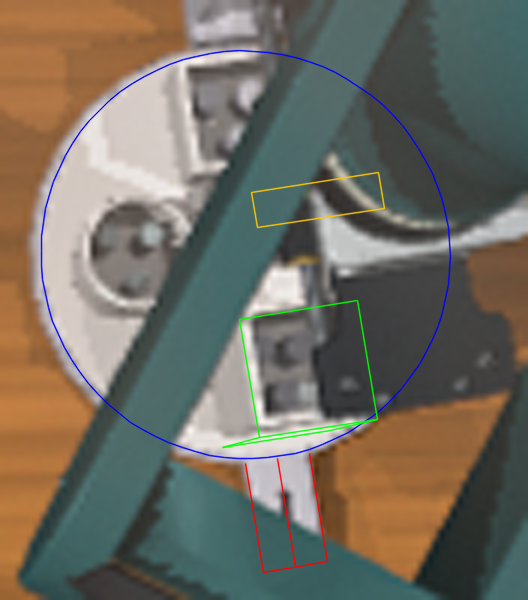

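View pics/o6.png

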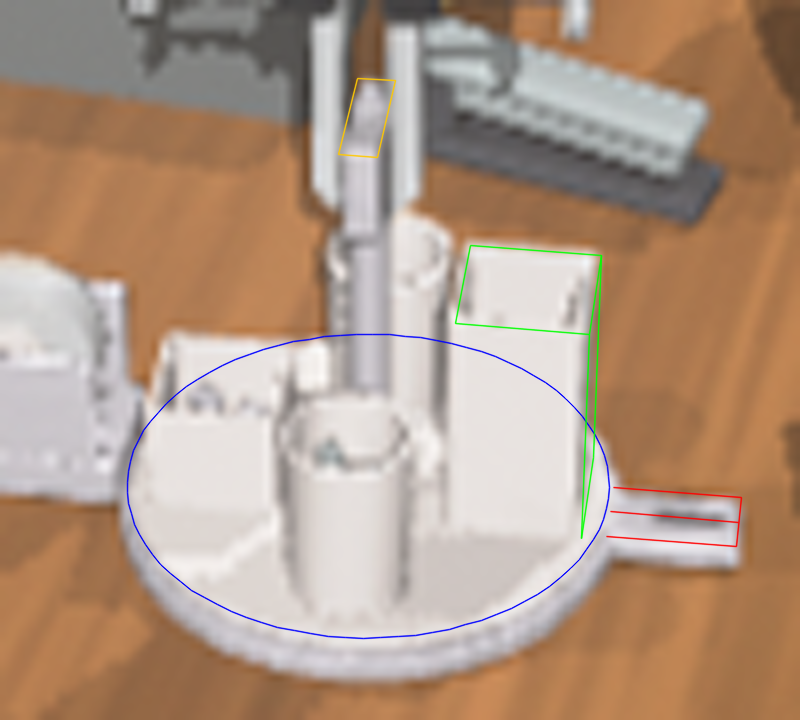

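View pics/cmp.png

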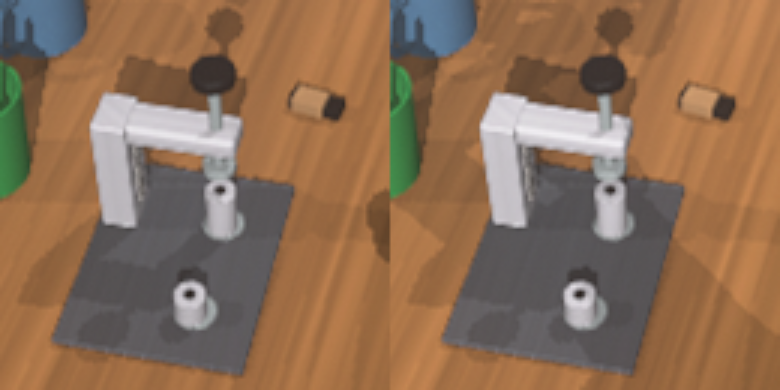

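The tall bin lies along the tongue in both views, within about 1°. The gauge is up and the standoffs have not moved. I'll relieve the small side load, then hand in.

Run:
```python
from h import *
bot.move_straight([583.7,-260.1,173],ori=down(98.2),feed=10); bot.hold(.5); st(); print(bot.read_qvel().round(3) if hasattr(bot.read_qvel(),'round') else bot.read_qvel())
bot.job_done()
```

```text
18.98 [ 583.5 -260.   173.1] [-5.29  0.52  4.56] 14.1 [-29.1  17.2  70.4  -0.   92.4 -37.3]
[-0.    -0.001 -0.    -0.     0.     0.   ]
the job is handed in; nothing more can be done
```

I gauged the standoff, turned the carousel so the tall square bin faces front, and handed the job in at about 19 s with the fin still gripped.

- **Gauge:** I pressed the knob until it stopped at about 24.7 mm. The push then rose to about 9 N with no further travel, and I held it there for over 2 s. That makes it the long (45 mm) standoff, which matches the picture. After release, the side view shows the plunger fully up and both standoffs where they were.
- **Carousel:** I gripped the fin and turned it about 118° anticlockwise, so the tall bin is over the tongue. The grip was 30 N, with a finger gap of about 14 mm.
- **Final checks:** The tongue measured 187.5° (within about 0.5°) and the gripper held the bin direction at 188.2°. In the last pictures the bin lies along the tongue to within about 1°. The arm was still, with about 5 N of side load on the grip that did not go away when I re-centred it.
- **Disagreements:** Edge slopes in the pictures scattered by 1–2° between the two views. The arm hid part of the bin in the top view, so the angle is good to about 1°, not better.

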